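# Find where the winder's wheel rubs and set the pickup clear of it

### The job

The turns pickup of the hand coil winder rubs once a turn, because the rim under the wheel bulges outward somewhere that you cannot see. Turn the wheel gently by its knob, feel where the drag rises and leave the wheel standing with the middle of that rubbing spot right at the pickup; then take the pickup by its lug and slide it on its rails so that it stands about 1 mm clear of the rim there (clear, but near enough to count), and let go. Do not force the knob, drive the pickup into the rim or disturb the other things on the bench.

Things in the scene. Friction and masses are not known exactly. Their poses are not given: they have to be found in the camera images.
- winder: hand coil winder, fixed to the bench: flat round grey base (172 mm across, top 14 mm above the bench), upright spindle, a short arm with two rails for the pickup (out to 156 mm from the spindle), opposite it a small black turns counter (out to 130 mm, 34 mm high). Origin: on the spindle's axis at bench level; -y points from the spindle along the arm to the pickup, z up
- wheel (a joint): turning angle of the wheel in rad, growing anticlockwise seen from above; it turns endlessly and stays where it is left. The bearing alone drags with about 1 N at the knob; the rub raises that to 6 to 15 N. At the start it does not rub; its middle comes after 0.7 to 5.6 rad of turning, either way. Wheel and knob bear at most 30 N of pushing or squeezing
- wheel_axis (a point): middle of the wheel's top, on the spindle, 39 mm above the bench. The wheel is an aluminium disc 152 mm across and 7 mm thick, with a copper bobbin on its middle (30 mm across, up to 81 mm above the bench). Under its overhang, hidden, runs the dark rim track
- wheel_knob (a point): the wheel's upright black knob, 18 mm across, standing from 38 to 71 mm above the bench, 48 mm from the spindle; the point lies on its axis 55 mm above the bench and turns with the wheel. Pushed round from behind or lightly held, it turns the wheel
- rim_at_pickup (a point): fixed point, 70 mm from the spindle and 25 mm high, where the true rim track faces the pickup. At one unseen place the track bulges out by 2 to 4.5 mm; there it rubs, for 40 to 65 degrees of the turn. The middle of that arc is the high spot. bulge_c0 in the rules: centre of the bulge's 55 mm radius curve, 17 to 19.5 mm from the spindle on the bulge's side
- pickup (a joint): place of the pickup on its rails in m, 0 to 0.015, growing away from the spindle. At 0 its nose, unpressed, stands exactly at the true rim (70 mm), so at a bulge of height h the gap is this value minus h. Starts at 0.0002 to 0.0007. It slides stiffly, at about 10 N, and stays where it is left
- pickup_front (a point): front of the pickup's black nose as it stands unpressed, 25 mm above the bench. The nose is round (10 mm; nose_c0 in the rules is the centre of its 5 mm radius tip) and backed by a spring: it yields only above 6 N, by up to 6 mm at 0.4 N per mm, then it is solid. Over 16 N against the rim ruins it
- pickup_lug (a point): upright steel lug to take the pickup by: 20 mm wide across the slide, 8 mm thick along it, reaching 66 mm above the bench, on the pickup's 40 mm long block (screw heads up to 33 mm). The point lies on its middle line 55 mm above the bench, 115 mm from the spindle when joint pickup is 0; 35 mm free towards the wheel's edge
- driver: clear-handled screwdriver with blue stripes, 184 mm long, 18 mm thick, lying beside the winder on the robot's side. Stays where it is; origin at the centre of its underside.
- oil_bottle: small dark needle oil bottle, 36x36x75 mm, standing near the counter end of the winder. Stays where it is; origin at the centre of its underside.
- wire_spool: wire spool standing on its flange, 50 mm across, 45 mm high. Stays where it is; origin at the centre of its underside.
- nippers: flush cutters with red grips, 116x72x15 mm, lying at the right. Stays where it is; origin at the centre of its underside.
- tape_roll: roll of black tape, 55 mm across, 19 mm high, lying at the right. Stays where it is; origin at the centre of its underside.
- cell: small round battery cell, 15 mm thick, 50 mm long, lying at the left. Stays where it is; origin at the centre of its underside.

How it is judged:
By the outcome, as a careful person would: the job done as asked, in the order asked, and still so for the second after the job is handed in, with the robot touching nothing.
It also fails if it takes over 72 s, if anything falls off the work surface, if the arm or the gripper's body presses on something with over 40 N, if the wrist force passes 120 N, or if a joint passes its speed limit or range.

### The arm

A 6-joint arm with a two-finger parallel gripper is mounted at the origin on the work surface; the furniture and walls round the work are solid. World frame = base frame: x ahead of the robot, y to its left, z up, the work surface at z = 0. Lengths are in m, angles in rad, forces in N, time in s.
With the tool pointing down it reaches from about 0.375 to 0.75 m from the base axis. Payload 9 kg.
Tool frame: the origin (TCP) lies at the very end of the fingers, on their centre line; the grasp point (between the pads) lies 19 mm behind it; z points along the fingers, y is the line along which they close (so a half turn about z gives the same grasp; the last joint's range is limited). The gripper opens to 85 mm and grips with 20 to 120 N. Pads are 22 mm wide; open, the fingers measure 114 mm over their backs; the gripper's body (76 mm by 85 mm) begins 54 mm behind the grasp point. The pads swing forward as they close: fully open they stand 13 mm farther back than shut.
Start: joints at [1.096, 0.104, 0.097, 1.564, 0, 1.353], TCP at [0.152, 0.58, 0.231] pointing down, gripper open.
Joint ranges: [-2.99, 2.99], [-0.84, 1.86], [-1.1, 1.16], [-1.84, 2.11], [-1.51, 1.56], [-3.14, 3.14]. Speed limits (rad/s): [2.22, 2.22, 2.57, 3.14, 3.14, 3.14].

### API

Orientations are given as a rotation vector (axis times angle).
In Python, from station import arm gives the robot as it stands.
- The arm moves only by the tool step_arm, never from a script. Its argument "commands" is a list of rows, each an object with "gripper": the opening, from -1 (shut) to 1 (fully open); "linear": the shift along the tool's x, y, z normalised to -1 to 1, where 1 is 50 mm, a list of three; "rot": the turn, a rotation vector about the tool's x, y, z normalised to -1 to 1, where 1 is pi/2 rad, a list of three. A call has 1 to 8 rows; each row shifts and turns the commanded pose from where the row before left it, along the tool's axes as they then stand; what a row does not reach is not made up. A row lasts 1/10 s, in which the tool goes at most 50 mm and 8.59 degrees, less where a joint would pass 70% of its speed; a pose out of reach is approached as far as the arm can. A call with a number of a shift or a turn outside -1 to 1 is refused whole. A call with a gripper value outside its range is refused whole. The fingers move at their own pace and stop on an object; the grip force is fixed at half the most. Time passes only in rows, so rows that do not move let the fingers close. It gives the time, the measured TCP pose, the force and the opening at its end, in the units of the state.
- arm.sense(): the state, without advancing time (a new reading comes with each control period).
- arm.get_image(name): name is "scene" or "top" or "wrist"; returns (picture, depth): 400x640x3 uint8, red, green, blue; 400x640 float32, m along the optical axis (not along the pixel's ray), 0 where there is no reading.
- arm.camera_model(name): a dict with "K" (3x3 intrinsics, pixels), "extrinsics" (4x4, takes a point from world to camera coordinates); the wrist camera has in their place "mount" (4x4, takes a point from camera to tool coordinates, whose origin is the TCP and whose axes are the flange's). Camera axes: x right, y up, looking along -z (the intrinsics and any distortion apply to the point x, -y, -z); pixel columns grow to the right and rows downward; lengths in m; the calibration is good to about 2 mm. The wrist camera is an equidistant fisheye: a pixel r from the principal point sees the ray r / f radians off the axis. A picture is of the moment at which its call begins: read the wrist's pose just before it. camera_model takes no time and is no camera call.
- arm.sign_off(): hands the job in, once; it reports no verdict.
Trained networks look in the newest picture that a camera, given by its name, has taken for a name from the list of things; names that differ only in an ending like _2 or _b are one class to them, and where a whole thing is asked for, a point or a joint stands for the part that bears it (a point fixed in the world has none). Each returns a list of dicts, best first, with "conf" (0 to 1); they miss things now and then, are a little off and sometimes report something else, mostly with a low value. They report only what shows in the picture. A call takes as long as a camera call.
- arm.recognise(camera, name): "at" ([column, row] in pixels, amid what is visible of it).
- arm.cut_out(camera, name): "mask" (400x640 bool, what is visible of it) and "at" ([column, row] in pixels, amid what is visible of it).
- arm.landmark_of(camera, name): "at" ([column, row] in pixels: a listed point, or the origin of a listed thing).
The state is a dict: "time": time; "joint_positions": joint angles; "joint_vel": joint speeds; "joint_efforts": joint torques, N m; "tool_pos": TCP position; "tcp_rot": TCP orientation; "contact_force": force on the tool from outside, world axes, zero at the start; "wrist_torque": the same for the moment, N m; "finger_gap": finger opening in m.
Only numpy, scipy, OpenCV 4.12 (cv2) and the standard library are available. Lean on these libraries where they do the work, as an engineer would, in place of code of your own. Each camera call takes 0.05 s, during which the arm holds its last target. There are 200 camera calls.

## Working session

There is one attempt and no reset: what is moved stays moved. The work goes in short steps, Python scripts to look and compute and a tool call to move; the robot and the scene stay as the last step left them, time stands still between calls to the robot, and variables do not carry over. Pictures are saved under pics/ and viewed, on a budget of 10 in all, crops included, one or two more only if the job needs it, and the job is handed in when it is done.

Besides the shell and the picture viewer there is one more tool, called as a command line: name --argument value ..., lists and objects as JSON in quotes. step_arm: Moves the arm, as the interface text tells. Scaled input: -1 to 1 covers 50 mm each way for a shift and pi/2 rad each way for a turn. Its arguments: {"type":"object","properties":{"commands":{"type":"array"}},"required":["commands"]}

```bash
ls; mkdir -p pics
cat > h.py <<'E'
import numpy as np, cv2
from station import arm
from scipy.spatial.transform import Rotation as R
def ray(cam,px,pose=None):
    m=arm.camera_model(cam)
    K=np.array(m["K"])
    u,v=(px[0]-K[0,2])/K[0,0],(px[1]-K[1,2])/K[1,1]
    if cam=="wrist":
        r=np.hypot(u,v); s=np.sin(r)/max(r,1e-9)
        d=np.array([u*s,-v*s,-np.cos(r)])
        M=np.array(m["mount"]); p,rv=pose
        Rt=R.from_rotvec(rv).as_matrix()
        return Rt@M[:3,3]+p, Rt@M[:3,:3]@d
    E=np.array(m["extrinsics"]); d=np.array([u,-v,-1])
    return -E[:3,:3].T@E[:3,3], E[:3,:3].T@d
def at_z(cam,px,z,pose=None):
    o,d=ray(cam,px,pose); return o+d*(z-o[2])/d[2]
def save(cam,name):
    im,de=arm.get_image(cam); cv2.imwrite("pics/"+name,im[:,:,::-1]); return im,de
E
python3 - <<'E'
from h import *
s=arm.sense(); print(s)
for c in("top","scene"):
    save(c,c+"0.png"); 
    print(c,arm.camera_model(c))
    for n,z in(("wheel_axis",.039),("wheel_knob",.055),("pickup_lug",.055),("pickup_front",.025),("winder",0),("oil_bottle",0),("wire_spool",0),("driver",0)):
        for l in arm.landmark_of(c,n)[:2]: print(c,n,np.round(l["at"],1),round(l["conf"],2),np.round(at_z(c,l["at"],z),4))
print(arm.camera_model("wrist"))
a=cv2.imread("pics/top0.png");b=cv2.imread("pics/scene0.png")
E
```

```text
pics
{'time': 0.0, 'joint_positions': array([ 1.09629370e+00,  1.04700167e-01,  9.64518653e-02,  1.56393269e+00,
       -2.41739203e-06,  1.35307811e+00]), 'joint_vel': array([-1.18029951e-03,  2.03221466e-03,  5.51599941e-04, -1.21552492e-04,
       -9.92271486e-05,  3.01186868e-04]), 'joint_efforts': array([-1.13154394e-03, -5.56929481e+01,  5.03648543e+01,  1.68925838e-02,
       -5.31374244e-04, -2.58234871e-05]), 'tool_pos': array([0.15221955, 0.58000413, 0.23051226]), 'tcp_rot': array([-4.02188803e-01, -3.11527004e+00,  2.04703266e-03]), 'contact_force': array([-0.37425291,  1.15388631, -0.54027637]), 'wrist_torque': array([ 0.00539389, -0.01427165,  0.01808623]), 'finger_gap': 0.08567057424628073}
top {'K': array([[381.64838563,   0.        , 316.74779596],
       [  0.        , 381.64838563, 197.65865856],
       [  0.        ,   0.        ,   1.        ]]), 'extrinsics': array([[-1.09387686e-01, -9.93999162e-01,  1.94289741e-05,
        -1.66811978e-02],
       [ 9.67377768e-01, -1.06453559e-01,  2.29886699e-01,
        -5.06107351e-01],
       [-2.28505118e-01,  2.51655691e
[... 1486 characters left out ...]
2564 0.    ]
scene oil_bottle [278.8 196.3] 0.55 [0.4745 0.1363 0.    ]
scene wire_spool [291.7 168.2] 0.74 [0.5805 0.2326 0.    ]
scene driver [312.7 270.6] 0.84 [ 0.3959 -0.1463  0.    ]
{'K': array([[309.70691629,   0.        , 322.28956434],
       [  0.        , 309.70691629, 201.87944017],
       [  0.        ,   0.        ,   1.        ]]), 'mount': array([[-1.23412004e-04,  9.62440398e-01,  2.71493030e-01,
         6.88938722e-02],
       [ 9.99999965e-01,  1.82525251e-04, -1.92482568e-04,
        -6.35117038e-04],
       [-2.34807333e-04,  2.71492997e-01, -9.62440387e-01,
        -1.43815392e-01],
       [ 0.00000000e+00,  0.00000000e+00,  0.00000000e+00,
         1.00000000e+00]])}
```

View pics/top0.png

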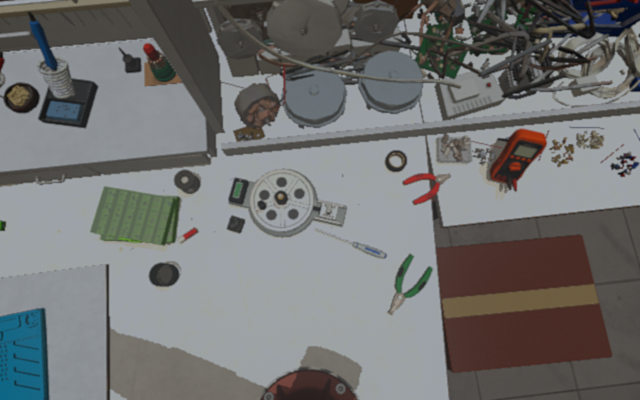

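View pics/scene0.png

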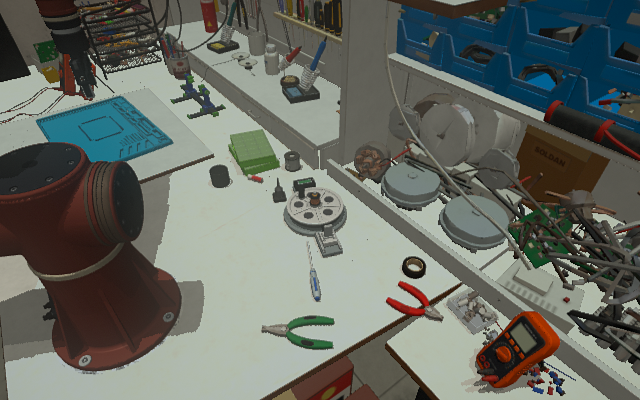

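The top view shows the winder wheel at about (282,200). The counter is to its left at (238,190), the pickup to its right at (333,212), and the driver at (350,242). The scene view agrees, with the pickup towards world -y. I'll move above it for a close wrist view.

step_arm --commands '[{"gripper":1,"linear":[-0.68,-0.68,0.09],"rot":[0,0,0]},{"gripper":1,"linear":[-0.68,-0.68,0.09],"rot":[0,0,0]},{"gripper":1,"linear":[-0.68,-0.68,0.09],"rot":[0,0,0]},{"gripper":1,"linear":[-0.68,-0.68,0.09],"rot":[0,0,0]},{"gripper":1,"linear":[-0.68,-0.68,0.09],"rot":[0,0,0]},{"gripper":1,"linear":[-0.68,-0.68,0.09],"rot":[0,0,0]},{"gripper":1,"linear":[-0.68,-0.68,0.09],"rot":[0,0,0]}]'

```text
time: 1.6
tool_pos: [0.3227, 0.2881, 0.1998]
tcp_rot: [0.401, 3.115, 0.001]
contact_force: [0.4, -0.2, -0.1]
finger_gap: 0.0855
```

step_arm --commands '[{"gripper":1,"linear":[-0.68,-0.68,0.09],"rot":[0,0,0]},{"gripper":1,"linear":[-0.68,-0.68,0.09],"rot":[0,0,0]},{"gripper":1,"linear":[-0.68,-0.68,0.09],"rot":[0,0,0]},{"gripper":1,"linear":[-0.68,-0.68,0.09],"rot":[0,0,0]},{"gripper":1,"linear":[-0.68,-0.68,0.09],"rot":[0,0,0]},{"gripper":1,"linear":[-0.68,-0.68,0.09],"rot":[0,0,0]},{"gripper":1,"linear":[-0.68,-0.68,0.09],"rot":[0,0,0]}]'

```text
time: 2.3
tool_pos: [0.4927, -0.003, 0.1684]
tcp_rot: [0.403, 3.115, 0.0]
contact_force: [0.4, 0.5, -0.2]
finger_gap: 0.0854
```

step_arm --commands '[{"gripper":-0.3,"linear":[0,0,0],"rot":[0,0,0]},{"gripper":-0.3,"linear":[0,0,0],"rot":[0,0,0]},{"gripper":-0.3,"linear":[0,0,0],"rot":[0,0,0]}]'

```text
time: 2.6
tool_pos: [0.4916, -0.0003, 0.1685]
tcp_rot: [-0.401, -3.116, -0.001]
contact_force: [-0.4, -0.3, -0.5]
finger_gap: 0.0439
```

```bash
cat > look.py <<'E'
from h import *
import sys
s=arm.sense(); P=(s["tool_pos"],s["tcp_rot"]); print(s["time"],P,s["finger_gap"],s["joint_positions"])
im,de=save("wrist",sys.argv[1]+".png")
for n,z in(("wheel_axis",.039),("wheel_knob",.055),("pickup_lug",.055),("pickup_front",.025)):
    for l in arm.landmark_of("wrist",n)[:1]: print(n,np.round(l["at"],1),round(l["conf"],2),np.round(at_z("wrist",l["at"],z,P),4))
for n,z in(("wheel_axis",.081),("wheel_knob",.071),("pickup_lug",.066)):
    pass
E
python3 look.py w1
```

```text
2.6 (array([ 4.91584181e-01, -2.87996011e-04,  1.68451990e-01]), array([-4.01470653e-01, -3.11575423e+00, -5.07834132e-04])) 0.04392909860020464 [-2.67574633e-01 -2.33415368e-01 -3.40878554e-01  1.46345705e+00
  3.09084883e-04 -1.12831391e-02]
wheel_axis [336.4 208.5] 0.96 [0.5088 0.0081 0.039 ]
wheel_knob [387.4 190.8] 0.92 [0.4997 0.0554 0.055 ]
pickup_lug [213.3 205.3] 0.91 [ 0.4731 -0.0978  0.055 ]
pickup_front [267.9 200.8] 0.85 [ 0.4887 -0.0548  0.025 ]
```

View pics/w1.png

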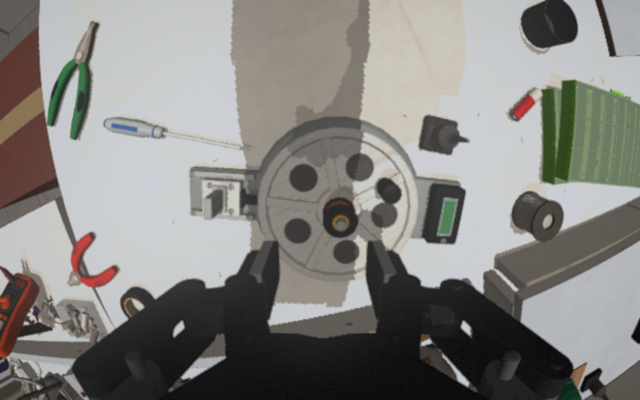

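The wrist view shows the wheel centred at (337,210), the knob at (388,190), the lug at (213,205) and the counter on the right. Next I'll write a small planner that prints rows, then go over the knob.

```bash
cat > gen.py <<'E'
from h import *
import json
def rows(p0,y0,p1,y1,n,g):
    """tool-down straight move (world yaw of tool x, deg), n rows"""
    out=[];f=[]
    for i in range(n):
        a=np.array(p0)+(np.array(p1)-p0)*i/n; d=(np.array(p1)-p0)/n; y=np.radians(y0+(y1-y0)*i/n)
        x=np.array([np.cos(y),np.sin(y),0]); yy=np.array([np.sin(y),-np.cos(y),0])
        out.append({"gripper":g,"linear":[round(float(v),3) for v in(d@x/.05,d@yy/.05,-d[2]/.05)],"rot":[0,0,round(-(y1-y0)/n/90,4)]})
    return out
def yaw(rv):
    m=R.from_rotvec(rv).as_matrix(); return np.degrees(np.arctan2(m[1,0],m[0,0]))%360
def show(r): 
    for i in range(0,len(r),8): print(json.dumps(r[i:i+8]))
E
python3 - <<'E'
from gen import *
show(rows([.4916,-.0003,.1685],165.3,[.4997,.0554,.12],281,14,-.15))
E
```

```text
[{"gripper": -0.15, "linear": [0.009, 0.08, 0.069], "rot": [0, 0, -0.0918]}, {"gripper": -0.15, "linear": [-0.003, 0.08, 0.069], "rot": [0, 0, -0.0918]}, {"gripper": -0.15, "linear": [-0.014, 0.079, 0.069], "rot": [0, 0, -0.0918]}, {"gripper": -0.15, "linear": [-0.025, 0.076, 0.069], "rot": [0, 0, -0.0918]}, {"gripper": -0.15, "linear": [-0.036, 0.072, 0.069], "rot": [0, 0, -0.0918]}, {"gripper": -0.15, "linear": [-0.046, 0.066, 0.069], "rot": [0, 0, -0.0918]}, {"gripper": -0.15, "linear": [-0.055, 0.059, 0.069], "rot": [0, 0, -0.0918]}, {"gripper": -0.15, "linear": [-0.063, 0.05, 0.069], "rot": [0, 0, -0.0918]}]
[{"gripper": -0.15, "linear": [-0.069, 0.041, 0.069], "rot": [0, 0, -0.0918]}, {"gripper": -0.15, "linear": [-0.075, 0.03, 0.069], "rot": [0, 0, -0.0918]}, {"gripper": -0.15, "linear": [-0.078, 0.019, 0.069], "rot": [0, 0, -0.0918]}, {"gripper": -0.15, "linear": [-0.08, 0.008, 0.069], "rot": [0, 0, -0.0918]}, {"gripper": -0.15, "linear": [-0.08, -0.004, 0.069], "rot": [0, 0, -0.0918]}, {"gripper": -0.15, "linear": [-0.079, -0.015, 0.069], "rot": [0, 0, -0.0918]}]
```

step_arm --commands '[{"gripper":-0.15,"linear":[0.01,0.08,0.07],"rot":[0,0,-0.092]},{"gripper":-0.15,"linear":[0,0.08,0.07],"rot":[0,0,-0.092]},{"gripper":-0.15,"linear":[-0.015,0.08,0.07],"rot":[0,0,-0.092]},{"gripper":-0.15,"linear":[-0.025,0.075,0.07],"rot":[0,0,-0.092]},{"gripper":-0.15,"linear":[-0.035,0.07,0.07],"rot":[0,0,-0.092]},{"gripper":-0.15,"linear":[-0.045,0.065,0.07],"rot":[0,0,-0.092]},{"gripper":-0.15,"linear":[-0.055,0.06,0.07],"rot":[0,0,-0.092]},{"gripper":-0.15,"linear":[-0.063,0.05,0.07],"rot":[0,0,-0.092]}]'

```text
time: 3.65
tool_pos: [0.4962, 0.0314, 0.1404]
tcp_rot: [-1.375, 2.824, -0.0]
contact_force: [0.3, -0.1, 0.6]
finger_gap: 0.0364
```

step_arm --commands '[{"gripper":-0.15,"linear":[-0.07,0.04,0.07],"rot":[0,0,-0.092]},{"gripper":-0.15,"linear":[-0.075,0.03,0.07],"rot":[0,0,-0.092]},{"gripper":-0.15,"linear":[-0.078,0.02,0.07],"rot":[0,0,-0.092]},{"gripper":-0.15,"linear":[-0.08,0.01,0.07],"rot":[0,0,-0.092]},{"gripper":-0.15,"linear":[-0.08,0,0.07],"rot":[0,0,-0.092]},{"gripper":-0.15,"linear":[-0.08,-0.015,0.07],"rot":[0,0,-0.092]},{"gripper":-0.15,"linear":[0,0,0],"rot":[0,0,0]}]'

```text
time: 4.35
tool_pos: [0.499, 0.0556, 0.119]
tcp_rot: [2.431, -1.99, -0.001]
contact_force: [-0.7, -1.5, -0.4]
finger_gap: 0.0362
```

```bash
python3 look.py w2
```

```text
4.35 (array([0.49900194, 0.05559737, 0.11901186]), array([ 2.43106971e+00, -1.98977010e+00, -7.77302430e-04])) 0.03616498402712232 [-1.50248179e-01 -1.88264727e-01 -3.91290272e-01  1.36822222e+00
  2.08939514e-04 -1.92003051e+00]
wheel_axis [319.4 148. ] 0.96 [0.5099 0.0103 0.039 ]
wheel_knob [322.1 217.8] 0.57 [0.4985 0.0566 0.055 ]
pickup_lug [403.8   9. ] 0.96 [ 0.4731 -0.1004  0.055 ]
pickup_front [368.   65.5] 0.66 [ 0.4863 -0.0588  0.025 ]
```

View pics/w2.png

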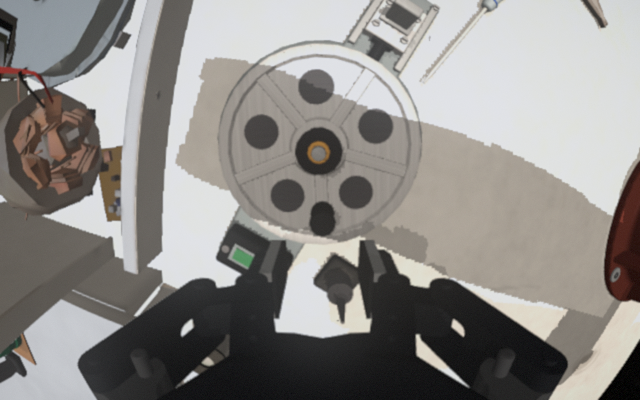

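The wrist view shows the knob at (322,217), centred between the fingers, and the axis at (319,150). I'll lower and cage the knob loosely.

step_arm --commands '[{"gripper":-0.15,"linear":[0,0,0.365],"rot":[0,0,0]},{"gripper":-0.15,"linear":[0,0,0.365],"rot":[0,0,0]},{"gripper":-0.15,"linear":[0,0,0.365],"rot":[0,0,0]},{"gripper":-0.15,"linear":[0,0,0.365],"rot":[0,0,0]},{"gripper":-0.48,"linear":[0,0,0],"rot":[0,0,0]},{"gripper":-0.48,"linear":[0,0,0],"rot":[0,0,0]},{"gripper":-0.48,"linear":[0,0,0],"rot":[0,0,0]}]'

```text
time: 5.3
tool_pos: [0.5002, 0.0546, 0.0476]
tcp_rot: [-2.426, 1.994, -0.002]
contact_force: [-0.2, -0.3, 0.8]
finger_gap: 0.0225
```

step_arm --commands '[{"gripper":-0.48,"linear":[0.005,-0.067,0],"rot":[0,0,0.044]},{"gripper":-0.48,"linear":[0.005,-0.067,0],"rot":[0,0,0.044]}]'

```text
time: 5.5
tool_pos: [0.5066, 0.0554, 0.0475]
tcp_rot: [-2.28, 2.16, -0.001]
contact_force: [-1.1, 0.8, 1.2]
finger_gap: 0.0218
```

step_arm --commands '[{"gripper":-0.48,"linear":[0.005,-0.067,0],"rot":[0,0,0.044]},{"gripper":-0.48,"linear":[0.005,-0.067,0],"rot":[0,0,0.044]}]'

```text
time: 5.7
tool_pos: [0.5133, 0.0552, 0.0474]
tcp_rot: [-2.126, 2.312, -0.001]
contact_force: [-1.8, 1.1, 0.3]
finger_gap: 0.0222
```

```bash
cat > st.py <<'E'
from gen import *
s=arm.sense(); C=np.array([.5095,.0095]); d=s["tool_pos"][:2]-C; y=yaw(s["tcp_rot"])
f=s["contact_force"]; a=np.radians(y)
print("t",s["time"],"r",np.hypot(*d),"phi",np.degrees(np.arctan2(d[1],d[0]))%360,"yaw-180",y-180,"Fx,Fy tool",f[0]*np.cos(a)+f[1]*np.sin(a),f[0]*np.sin(a)-f[1]*np.cos(a),f[2],"gap",s["finger_gap"],"z",s["tool_pos"][2],"q",s["joint_positions"].round(2))
E
python3 st.py
```

```text
t 5.7 r 0.04584215746276602 phi 85.24725864226248 yaw-180 85.19168556208979 Fx,Fy tool -0.9465888899987143 1.8451428263967804 0.2930672713649027 gap 0.02216568167939459 z 0.04741461413582179 q [-0.15 -0.1  -0.45  1.23  0.   -1.63]
```

Force is 1–2 N, which is free bearing drag. I'll sweep clockwise.

step_arm --commands '[{"gripper":-0.48,"linear":[0.001,-0.067,0],"rot":[0,0,0.044]},{"gripper":-0.48,"linear":[0.001,-0.067,0],"rot":[0,0,0.044]}]'

```text
time: 5.9
tool_pos: [0.52, 0.0543, 0.0474]
tcp_rot: [-1.961, 2.453, -0.0]
contact_force: [-1.1, 1.2, -0.5]
finger_gap: 0.0221
```

step_arm --commands '[{"gripper":-0.48,"linear":[0.001,-0.067,0],"rot":[0,0,0.044]},{"gripper":-0.48,"linear":[0.001,-0.067,0],"rot":[0,0,0.044]}]'

```text
time: 6.1
tool_pos: [0.5264, 0.0526, 0.0474]
tcp_rot: [-1.787, 2.583, -0.0]
contact_force: [0.7, 1.5, 0.1]
finger_gap: 0.0219
```

step_arm --commands '[{"gripper":-0.48,"linear":[0.001,-0.067,0],"rot":[0,0,0.044]},{"gripper":-0.48,"linear":[0.001,-0.067,0],"rot":[0,0,0.044]}]'

```text
time: 6.3
tool_pos: [0.5326, 0.0499, 0.0474]
tcp_rot: [-1.604, 2.7, -0.0]
contact_force: [-0.5, 1.3, 0.0]
finger_gap: 0.0222
```

step_arm --commands '[{"gripper":-0.48,"linear":[0.001,-0.067,0],"rot":[0,0,0.044]},{"gripper":-0.48,"linear":[0.001,-0.067,0],"rot":[0,0,0.044]}]'

```text
time: 6.5
tool_pos: [0.5383, 0.0463, 0.0474]
tcp_rot: [-1.414, 2.804, -0.0]
contact_force: [-0.2, 1.3, -0.7]
finger_gap: 0.0224
```

step_arm --commands '[{"gripper":-0.48,"linear":[0.005,-0.067,0],"rot":[0,0,0.044]},{"gripper":-0.48,"linear":[0.005,-0.067,0],"rot":[0,0,0.044]}]'

```text
time: 6.7
tool_pos: [0.5434, 0.0419, 0.0475]
tcp_rot: [-1.217, 2.895, -0.0]
contact_force: [-0.8, 2.0, -0.1]
finger_gap: 0.0226
```

step_arm --commands '[{"gripper":-0.48,"linear":[0.005,-0.067,0],"rot":[0,0,0.044]},{"gripper":-0.48,"linear":[0.005,-0.067,0],"rot":[0,0,0.044]}]'

```text
time: 6.9
tool_pos: [0.5478, 0.0367, 0.0475]
tcp_rot: [-1.014, 2.972, 0.0]
contact_force: [0.4, 1.9, -1.5]
finger_gap: 0.0221
```

step_arm --commands '[{"gripper":-0.48,"linear":[0.005,-0.067,0],"rot":[0,0,0.044]},{"gripper":-0.48,"linear":[0.005,-0.067,0],"rot":[0,0,0.044]}]'

```text
time: 7.1
tool_pos: [0.5513, 0.0309, 0.0475]
tcp_rot: [-0.806, 3.035, 0.0]
contact_force: [-0.1, 1.5, -0.2]
finger_gap: 0.0219
```

```bash
python3 st.py
```

```text
t 7.1 r 0.04700407360326675 phi 27.109955713933772 yaw-180 29.75731918190212 Fx,Fy tool -0.6572843219331524 1.406404189351656 -0.19623247987169617 gap 0.02192085062535475 z 0.047516004768486164 q [-0.18  0.01 -0.34  1.22  0.   -0.7 ]
```

step_arm --commands '[{"gripper":-0.48,"linear":[0.005,-0.067,0],"rot":[0,0,0.047]},{"gripper":-0.48,"linear":[0.005,-0.067,0],"rot":[0,0,0.047]}]'

```text
time: 7.3
tool_pos: [0.554, 0.0247, 0.0475]
tcp_rot: [-0.58, 3.086, 0.0]
contact_force: [-1.0, 1.8, -0.5]
finger_gap: 0.0222
```

step_arm --commands '[{"gripper":-0.48,"linear":[0.005,-0.067,0],"rot":[0,0,0.047]},{"gripper":-0.48,"linear":[0.005,-0.067,0],"rot":[0,0,0.047]}]'

```text
time: 7.5
tool_pos: [0.5557, 0.0182, 0.0475]
tcp_rot: [-0.351, 3.12, 0.0]
contact_force: [-0.3, 1.5, -1.5]
finger_gap: 0.0219
```

step_arm --commands '[{"gripper":-0.48,"linear":[0.004,-0.067,0],"rot":[0,0,0.047]},{"gripper":-0.48,"linear":[0.004,-0.067,0],"rot":[0,0,0.047]}]'

```text
time: 7.7
tool_pos: [0.5564, 0.0115, 0.0475]
tcp_rot: [-0.12, 3.138, 0.0]
contact_force: [-0.9, 1.0, 0.2]
finger_gap: 0.0219
```

step_arm --commands '[{"gripper":-0.48,"linear":[0.004,-0.067,0],"rot":[0,0,0.045]},{"gripper":-0.48,"linear":[0.004,-0.067,0],"rot":[0,0,0.045]}]'

```text
time: 7.9
tool_pos: [0.5563, 0.0047, 0.0475]
tcp_rot: [0.102, 3.139, 0.0]
contact_force: [0.3, 1.7, -0.3]
finger_gap: 0.0223
```

step_arm --commands '[{"gripper":-0.48,"linear":[0.004,-0.067,0],"rot":[0,0,0.045]},{"gripper":-0.48,"linear":[0.004,-0.067,0],"rot":[0,0,0.045]}]'

```text
time: 8.1
tool_pos: [0.5552, -0.0019, 0.0475]
tcp_rot: [0.324, 3.124, 0.001]
contact_force: [-0.6, 1.6, -0.8]
finger_gap: 0.0224
```

step_arm --commands '[{"gripper":-0.48,"linear":[0.004,-0.067,0],"rot":[0,0,0.045]},{"gripper":-0.48,"linear":[0.004,-0.067,0],"rot":[0,0,0.045]}]'

```text
time: 8.3
tool_pos: [0.5532, -0.0083, 0.0475]
tcp_rot: [0.543, 3.093, 0.001]
contact_force: [-0.6, 1.8, -0.1]
finger_gap: 0.0223
```

step_arm --commands '[{"gripper":-0.48,"linear":[0.004,-0.067,0],"rot":[0,0,0.045]},{"gripper":-0.48,"linear":[0.004,-0.067,0],"rot":[0,0,0.045]}]'

```text
time: 8.5
tool_pos: [0.5504, -0.0143, 0.0475]
tcp_rot: [0.76, 3.047, 0.001]
contact_force: [-0.9, 2.0, 0.0]
finger_gap: 0.0221
```

step_arm --commands '[{"gripper":-0.48,"linear":[0.004,-0.067,0],"rot":[0,0,0.045]},{"gripper":-0.48,"linear":[0.004,-0.067,0],"rot":[0,0,0.045]}]'

```text
time: 8.7
tool_pos: [0.5468, -0.0199, 0.0475]
tcp_rot: [0.974, 2.985, 0.001]
contact_force: [0.3, 1.4, 0.3]
finger_gap: 0.0224
```

```bash
python3 st.py
```

```text
t 8.7 r 0.04748828789170254 phi 321.67858176489113 yaw-180 -36.134513747337195 Fx,Fy tool 0.6387497814765346 1.3282100748277457 0.3438446022747329 gap 0.02241516808201114 z 0.04751171164744106 q [-0.28 -0.01 -0.35  1.22  0.    0.35]
```

step_arm --commands '[{"gripper":-0.48,"linear":[0.004,-0.067,0],"rot":[0,0,0.046]},{"gripper":-0.48,"linear":[0.004,-0.067,0],"rot":[0,0,0.046]}]'

```text
time: 8.9
tool_pos: [0.5424, -0.025, 0.0476]
tcp_rot: [1.187, 2.907, 0.001]
contact_force: [0.4, 1.3, -1.1]
finger_gap: 0.0222
```

step_arm --commands '[{"gripper":-0.48,"linear":[0.004,-0.067,0],"rot":[0,0,0.046]},{"gripper":-0.48,"linear":[0.004,-0.067,0],"rot":[0,0,0.046]}]'

```text
time: 9.1
tool_pos: [0.5376, -0.0287, 0.0476]
tcp_rot: [1.393, 2.814, 0.004]
contact_force: [4.0, 7.7, -1.8]
finger_gap: 0.0226
```

step_arm --commands '[{"gripper":-0.48,"linear":[0.004,-0.067,0],"rot":[0,0,0.046]},{"gripper":-0.48,"linear":[0.004,-0.067,0],"rot":[0,0,0.046]}]'

```text
time: 9.3
tool_pos: [0.5322, -0.0318, 0.0476]
tcp_rot: [1.592, 2.706, 0.006]
contact_force: [5.3, 7.3, -1.4]
finger_gap: 0.0219
```

step_arm --commands '[{"gripper":-0.48,"linear":[0.004,-0.067,0],"rot":[0,0,0.045]},{"gripper":-0.48,"linear":[0.004,-0.067,0],"rot":[0,0,0.045]}]'

```text
time: 9.5
tool_pos: [0.5261, -0.0345, 0.0476]
tcp_rot: [1.779, 2.588, 0.006]
contact_force: [4.9, 7.6, -1.2]
finger_gap: 0.0222
```

step_arm --commands '[{"gripper":-0.48,"linear":[0.004,-0.067,0],"rot":[0,0,0.045]},{"gripper":-0.48,"linear":[0.004,-0.067,0],"rot":[0,0,0.045]}]'

```text
time: 9.7
tool_pos: [0.5199, -0.0365, 0.0477]
tcp_rot: [1.957, 2.455, 0.006]
contact_force: [7.5, 5.4, -1.4]
finger_gap: 0.022
```

step_arm --commands '[{"gripper":-0.48,"linear":[0.004,-0.067,0],"rot":[0,0,0.045]},{"gripper":-0.48,"linear":[0.004,-0.067,0],"rot":[0,0,0.045]}]'

```text
time: 9.9
tool_pos: [0.5134, -0.0377, 0.0478]
tcp_rot: [2.126, 2.31, 0.006]
contact_force: [5.5, 5.3, -1.5]
finger_gap: 0.0224
```

step_arm --commands '[{"gripper":-0.48,"linear":[0.004,-0.067,0],"rot":[0,0,0.045]},{"gripper":-0.48,"linear":[0.004,-0.067,0],"rot":[0,0,0.045]}]'

```text
time: 10.1
tool_pos: [0.5068, -0.0379, 0.0479]
tcp_rot: [2.284, 2.154, 0.006]
contact_force: [6.5, 3.6, -0.4]
finger_gap: 0.0227
```

step_arm --commands '[{"gripper":-0.48,"linear":[0.004,-0.067,0],"rot":[0,0,0.045]},{"gripper":-0.48,"linear":[0.004,-0.067,0],"rot":[0,0,0.045]}]'

```text
time: 10.3
tool_pos: [0.4994, -0.0374, 0.0479]
tcp_rot: [2.431, 1.987, 0.003]
contact_force: [1.1, -0.1, 0.2]
finger_gap: 0.0224
```

```bash
python3 st.py
```

```text
t 10.3 r 0.04792580890272748 phi 257.8763724466364 yaw-180 -101.47287112755049 Fx,Fy tool 0.08994001125613929 1.1106382926556146 0.18163137738817903 gap 0.022352241311572305 z 0.04785075934889238 q [-0.34 -0.15 -0.49  1.23  0.    1.43]
```

The rub is at tool angles of about -50° to -98°. Now a fine counter-clockwise pass over both edges.

step_arm --commands '[{"gripper":-0.48,"linear":[0.001,0.044,0],"rot":[0,0,-0.029]},{"gripper":-0.48,"linear":[0.001,0.044,0],"rot":[0,0,-0.029]}]'

```text
time: 10.5
tool_pos: [0.5034, -0.0381, 0.0477]
tcp_rot: [2.333, 2.101, 0.002]
contact_force: [-2.2, -0.1, -0.3]
finger_gap: 0.0222
```

step_arm --commands '[{"gripper":-0.48,"linear":[0,0.02,0],"rot":[0,0,-0.0135]}]'

```text
time: 10.6
tool_pos: [0.5044, -0.0382, 0.0475]
tcp_rot: [2.311, 2.126, 0.001]
contact_force: [-1.9, 0.3, 1.4]
finger_gap: 0.0222
```

step_arm --commands '[{"gripper":-0.48,"linear":[0,0.02,0],"rot":[0,0,-0.0135]}]'

```text
time: 10.7
tool_pos: [0.505, -0.0382, 0.0471]
tcp_rot: [2.29, 2.15, 0.001]
contact_force: [-1.2, -0.7, -0.0]
finger_gap: 0.0226
```

step_arm --commands '[{"gripper":-0.48,"linear":[0,0.02,0],"rot":[0,0,-0.0135]}]'

```text
time: 10.8
tool_pos: [0.5058, -0.0382, 0.0467]
tcp_rot: [2.267, 2.175, 0.0]
contact_force: [-2.2, 0.1, 1.0]
finger_gap: 0.0221
```

step_arm --commands '[{"gripper":-0.48,"linear":[0,0.02,0],"rot":[0,0,-0.0135]}]'

```text
time: 10.9
tool_pos: [0.5066, -0.0381, 0.0464]
tcp_rot: [-2.243, -2.199, 0.0]
contact_force: [-2.4, 0.2, 3.2]
finger_gap: 0.0221
```

step_arm --commands '[{"gripper":-0.48,"linear":[0,0.02,0],"rot":[0,0,-0.0135]}]'

```text
time: 11.0
tool_pos: [0.5074, -0.0381, 0.0463]
tcp_rot: [-2.219, -2.223, 0.001]
contact_force: [-3.5, -0.6, 4.3]
finger_gap: 0.0223
```

step_arm --commands '[{"gripper":-0.48,"linear":[0,0.02,0],"rot":[0,0,-0.0135]}]'

```text
time: 11.1
tool_pos: [0.5083, -0.0382, 0.0463]
tcp_rot: [-2.196, -2.246, 0.001]
contact_force: [-6.4, -0.7, 4.7]
finger_gap: 0.0223
```

step_arm --commands '[{"gripper":-0.48,"linear":[0,0.02,0],"rot":[0,0,-0.0135]}]'

```text
time: 11.2
tool_pos: [0.5091, -0.0381, 0.0463]
tcp_rot: [-2.171, -2.269, 0.002]
contact_force: [-6.9, -0.4, 4.8]
finger_gap: 0.0223
```

step_arm --commands '[{"gripper":-0.48,"linear":[0,0.02,0],"rot":[0,0,-0.0135]}]'

```text
time: 11.3
tool_pos: [0.5098, -0.038, 0.0463]
tcp_rot: [-2.147, -2.292, 0.002]
contact_force: [-8.8, -1.2, 6.9]
finger_gap: 0.0221
```

step_arm --commands '[{"gripper":-0.48,"linear":[0,0.02,0],"rot":[0,0,-0.0135]}]'

```text
time: 11.4
tool_pos: [0.5106, -0.038, 0.0462]
tcp_rot: [-2.122, -2.314, 0.003]
contact_force: [-9.2, -0.4, 6.6]
finger_gap: 0.0222
```

```bash
python3 st.py
```

```text
t 11.4 r 0.04753915666618252 phi 271.37573315104896 yaw-180 -85.05132556837566 Fx,Fy tool 0.41753636662761384 -9.24818153822537 6.582550406851043 gap 0.022206880821135054 z 0.046239517092572624 q [-0.33 -0.11 -0.45  1.23 -0.    1.15]
```

step_arm --commands '[{"gripper":-0.48,"linear":[0.004,0.067,-0.02],"rot":[0,0,-0.04]},{"gripper":-0.48,"linear":[0.004,0.067,-0.01],"rot":[0,0,-0.04]},{"gripper":-0.48,"linear":[0.004,0.067,0],"rot":[0,0,-0.04]},{"gripper":-0.48,"linear":[0.004,0.067,0],"rot":[0,0,-0.04]}]'

```text
time: 11.8
tool_pos: [0.5228, -0.0363, 0.0465]
tcp_rot: [-1.815, -2.562, 0.008]
contact_force: [-8.8, -11.4, -3.6]
finger_gap: 0.0224
```

step_arm --commands '[{"gripper":-0.48,"linear":[0.004,0.067,0],"rot":[0,0,-0.042]},{"gripper":-0.48,"linear":[0.004,0.067,0],"rot":[0,0,-0.042]},{"gripper":-0.48,"linear":[0.004,0.067,0],"rot":[0,0,-0.042]},{"gripper":-0.48,"linear":[0.004,0.067,0],"rot":[0,0,-0.042]}]'

```text
time: 12.2
tool_pos: [0.5356, -0.0301, 0.0468]
tcp_rot: [-1.462, -2.78, 0.006]
contact_force: [-3.6, -10.5, -3.0]
finger_gap: 0.0221
```

step_arm --commands '[{"gripper":-0.48,"linear":[0.001,0.025,0],"rot":[0,0,-0.016]}]'

```text
time: 12.3
tool_pos: [0.5371, -0.0288, 0.047]
tcp_rot: [-1.427, -2.798, 0.004]
contact_force: [-3.0, -6.8, -2.9]
finger_gap: 0.022
```

step_arm --commands '[{"gripper":-0.48,"linear":[0.001,0.025,0],"rot":[0,0,-0.016]}]'

```text
time: 12.4
tool_pos: [0.5379, -0.0282, 0.0471]
tcp_rot: [-1.394, -2.815, 0.005]
contact_force: [-4.0, -8.1, -2.7]
finger_gap: 0.0219
```

step_arm --commands '[{"gripper":-0.48,"linear":[0.001,0.025,0],"rot":[0,0,-0.016]}]'

```text
time: 12.5
tool_pos: [0.5389, -0.0275, 0.0471]
tcp_rot: [-1.359, -2.832, 0.005]
contact_force: [-2.4, -8.5, -3.1]
finger_gap: 0.0222
```

step_arm --commands '[{"gripper":-0.48,"linear":[0.001,0.025,0],"rot":[0,0,-0.016]}]'

```text
time: 12.6
tool_pos: [0.5399, -0.0268, 0.0471]
tcp_rot: [-1.323, -2.849, 0.005]
contact_force: [-2.7, -8.1, -4.1]
finger_gap: 0.0223
```

step_arm --commands '[{"gripper":-0.48,"linear":[0.001,0.025,0],"rot":[0,0,-0.016]}]'

```text
time: 12.7
tool_pos: [0.5409, -0.026, 0.047]
tcp_rot: [-1.287, -2.866, 0.005]
contact_force: [-1.7, -9.4, -4.6]
finger_gap: 0.0223
```

step_arm --commands '[{"gripper":-0.48,"linear":[0.001,0.025,0],"rot":[0,0,-0.016]}]'

```text
time: 12.8
tool_pos: [0.542, -0.0246, 0.0472]
tcp_rot: [1.251, 2.882, -0.003]
contact_force: [-0.8, -0.1, 0.3]
finger_gap: 0.0222
```

step_arm --commands '[{"gripper":-0.48,"linear":[0.001,0.025,0],"rot":[0,0,-0.016]}]'

```text
time: 12.9
tool_pos: [0.5432, -0.023, 0.0475]
tcp_rot: [1.214, 2.897, -0.0]
contact_force: [-1.7, -1.6, -0.1]
finger_gap: 0.0223
```

step_arm --commands '[{"gripper":-0.48,"linear":[0.001,0.025,0],"rot":[0,0,-0.016]}]'

```text
time: 13.0
tool_pos: [0.5441, -0.0218, 0.0477]
tcp_rot: [1.176, 2.913, 0.0]
contact_force: [-0.3, -1.1, -0.2]
finger_gap: 0.0221
```

```bash
python3 st.py
```

```text
t 13.0 r 0.04668045939339295 phi 317.90991035524195 yaw-180 -43.9864449452117 Fx,Fy tool -0.5404749037248766 -1.0285387490881608 -0.20151521754852542 gap 0.022139279898382106 z 0.04773959936453213 q [-0.28 -0.01 -0.36  1.22  0.    0.49]
```

step_arm --commands '[{"gripper":-0.48,"linear":[0,-0.067,0],"rot":[0,0,0.042]},{"gripper":-0.48,"linear":[0,-0.067,0],"rot":[0,0,0.042]}]'

```text
time: 13.2
tool_pos: [0.5395, -0.026, 0.048]
tcp_rot: [1.37, 2.827, 0.002]
contact_force: [-0.1, 1.7, -1.0]
finger_gap: 0.022
```

step_arm --commands '[{"gripper":-0.48,"linear":[0,-0.02,0],"rot":[0,0,0.0135]}]'

```text
time: 13.3
tool_pos: [0.5387, -0.0266, 0.0479]
tcp_rot: [1.399, 2.812, 0.002]
contact_force: [2.3, 2.2, -1.4]
finger_gap: 0.0222
```

step_arm --commands '[{"gripper":-0.48,"linear":[0,-0.02,0],"rot":[0,0,0.0135]}]'

```text
time: 13.4
tool_pos: [0.538, -0.0271, 0.0479]
tcp_rot: [1.427, 2.798, 0.003]
contact_force: [3.1, 3.8, -1.6]
finger_gap: 0.0219
```

step_arm --commands '[{"gripper":-0.48,"linear":[0,-0.02,0],"rot":[0,0,0.0135]}]'

```text
time: 13.5
tool_pos: [0.5373, -0.0276, 0.048]
tcp_rot: [1.457, 2.783, 0.003]
contact_force: [4.5, 4.9, -2.1]
finger_gap: 0.0224
```

step_arm --commands '[{"gripper":-0.48,"linear":[0,-0.02,0],"rot":[0,0,0.0135]}]'

```text
time: 13.6
tool_pos: [0.5367, -0.028, 0.048]
tcp_rot: [1.486, 2.767, 0.004]
contact_force: [5.8, 6.1, -2.4]
finger_gap: 0.0222
```

step_arm --commands '[{"gripper":-0.48,"linear":[0,-0.02,0],"rot":[0,0,0.0135]}]'

```text
time: 13.7
tool_pos: [0.536, -0.0285, 0.048]
tcp_rot: [1.515, 2.751, 0.004]
contact_force: [6.5, 5.6, -2.4]
finger_gap: 0.0221
```

step_arm --commands '[{"gripper":-0.48,"linear":[0,-0.02,0],"rot":[0,0,0.0135]}]'

```text
time: 13.8
tool_pos: [0.5351, -0.029, 0.048]
tcp_rot: [1.544, 2.735, 0.004]
contact_force: [7.1, 6.7, -3.1]
finger_gap: 0.0221
```

step_arm --commands '[{"gripper":-0.48,"linear":[0.004,-0.067,0],"rot":[0,0,0.0444]},{"gripper":-0.48,"linear":[0.004,-0.067,0],"rot":[0,0,0.0444]},{"gripper":-0.48,"linear":[0.004,-0.067,0],"rot":[0,0,0.0444]},{"gripper":-0.48,"linear":[0.004,-0.067,0],"rot":[0,0,0.0444]}]'

```text
time: 14.2
tool_pos: [0.5229, -0.0344, 0.048]
tcp_rot: [1.912, 2.491, 0.004]
contact_force: [7.4, 3.6, -4.9]
finger_gap: 0.0223
```

step_arm --commands '[{"gripper":-0.48,"linear":[0.004,-0.067,0],"rot":[0,0,0.0444]},{"gripper":-0.48,"linear":[0.004,-0.067,0],"rot":[0,0,0.0444]},{"gripper":-0.48,"linear":[0.004,-0.067,0],"rot":[0,0,0.0444]},{"gripper":-0.48,"linear":[0.004,-0.067,0],"rot":[0,0,0.0444]}]'

```text
time: 14.6
tool_pos: [0.5095, -0.0362, 0.048]
tcp_rot: [2.24, 2.2, 0.003]
contact_force: [6.7, 0.9, -4.9]
finger_gap: 0.0224
```

```bash
python3 st.py
```

```text
t 14.6 r 0.04568616229694824 phi 269.9667906583806 yaw-180 -91.01571836961023 Fx,Fy tool 1.0366048735026092 6.694516309215645 -4.851524305478547 gap 0.022393327657940682 z 0.048025211698054494 q [-0.33 -0.12 -0.46  1.23  0.    1.26]
```

step_arm --commands '[{"gripper":-0.48,"linear":[-0.004,-0.02,0],"rot":[0,0,0.013]}]'

```text
time: 14.7
tool_pos: [0.5079, -0.0363, 0.048]
tcp_rot: [2.262, 2.179, 0.002]
contact_force: [4.1, 1.4, -2.0]
finger_gap: 0.022
```

step_arm --commands '[{"gripper":-0.48,"linear":[-0.004,-0.02,0],"rot":[0,0,0.013]}]'

```text
time: 14.8
tool_pos: [0.507, -0.0363, 0.048]
tcp_rot: [2.283, 2.158, 0.002]
contact_force: [6.4, 3.6, -2.8]
finger_gap: 0.0223
```

step_arm --commands '[{"gripper":-0.48,"linear":[-0.004,-0.02,0],"rot":[0,0,0.013]}]'

```text
time: 14.9
tool_pos: [0.5061, -0.0364, 0.048]
tcp_rot: [2.304, 2.134, 0.003]
contact_force: [5.4, 2.5, -2.1]
finger_gap: 0.0219
```

step_arm --commands '[{"gripper":-0.48,"linear":[-0.004,-0.02,0],"rot":[0,0,0.013]}]'

```text
time: 15.0
tool_pos: [0.5052, -0.0365, 0.0481]
tcp_rot: [2.326, 2.111, 0.003]
contact_force: [5.2, 3.8, -1.9]
finger_gap: 0.0222
```

step_arm --commands '[{"gripper":-0.48,"linear":[-0.004,-0.02,0],"rot":[0,0,0.013]}]'

```text
time: 15.1
tool_pos: [0.5042, -0.0367, 0.0481]
tcp_rot: [2.347, 2.087, 0.003]
contact_force: [3.4, 1.8, -1.6]
finger_gap: 0.0225
```

step_arm --commands '[{"gripper":-0.48,"linear":[0,-0.02,0],"rot":[0,0,0.013]}]'

```text
time: 15.2
tool_pos: [0.5028, -0.0367, 0.0481]
tcp_rot: [2.369, 2.062, 0.001]
contact_force: [3.2, 1.7, 0.7]
finger_gap: 0.0224
```

step_arm --commands '[{"gripper":-0.48,"linear":[0,-0.02,0],"rot":[0,0,0.013]}]'

```text
time: 15.3
tool_pos: [0.5014, -0.0367, 0.048]
tcp_rot: [2.391, 2.037, -0.0]
contact_force: [1.3, 1.4, 1.0]
finger_gap: 0.022
```

step_arm --commands '[{"gripper":-0.48,"linear":[0,-0.02,0],"rot":[0,0,0.013]}]'

```text
time: 15.4
tool_pos: [0.5002, -0.0367, 0.0479]
tcp_rot: [2.413, 2.012, -0.001]
contact_force: [0.6, 0.8, 1.1]
finger_gap: 0.0221
```

step_arm --commands '[{"gripper":-0.48,"linear":[0,-0.02,0],"rot":[0,0,0.013]}]'

```text
time: 15.5
tool_pos: [0.4992, -0.0364, 0.0478]
tcp_rot: [2.433, 1.987, -0.001]
contact_force: [0.9, -1.1, 0.4]
finger_gap: 0.0219
```

```bash
python3 st.py
```

```text
t 15.5 r 0.04708230054356251 phi 257.3981381878214 yaw-180 -101.5300276467214 Fx,Fy tool -0.8816944036976212 1.0733878331160134 0.42526835216297065 gap 0.02190861143220846 z 0.04782732032006336 q [-0.33 -0.15 -0.49  1.23 -0.    1.44]
```

step_arm --commands '[{"gripper":-0.48,"linear":[0.004,0.067,0],"rot":[0,0,-0.044]},{"gripper":-0.48,"linear":[0.004,0.067,0],"rot":[0,0,-0.044]},{"gripper":-0.48,"linear":[0.004,0.067,0],"rot":[0,0,-0.044]},{"gripper":-0.48,"linear":[0.004,0.067,0],"rot":[0,0,-0.044]},{"gripper":-0.48,"linear":[0.004,0.067,0],"rot":[0,0,-0.044]},{"gripper":-0.48,"linear":[0.004,0.067,0],"rot":[0,0,-0.044]},{"gripper":-0.48,"linear":[0.004,0.05,0],"rot":[0,0,-0.036]}]'

```text
time: 16.2
tool_pos: [0.52, -0.0361, 0.0474]
tcp_rot: [-1.898, -2.501, 0.007]
contact_force: [-9.2, -7.5, 4.3]
finger_gap: 0.0222
```

step_arm --commands '[{"gripper":-0.48,"linear":[0,0.02,0],"rot":[0,0,-0.0135]}]'

```text
time: 16.3
tool_pos: [0.5212, -0.0359, 0.0475]
tcp_rot: [-1.872, -2.521, 0.007]
contact_force: [-7.4, -7.4, 4.7]
finger_gap: 0.0224
```

step_arm --commands '[{"gripper":-0.48,"linear":[0,0.02,0],"rot":[0,0,-0.0135]}]'

```text
time: 16.4
tool_pos: [0.5219, -0.0357, 0.0475]
tcp_rot: [-1.847, -2.539, 0.007]
contact_force: [-7.6, -7.6, 4.6]
finger_gap: 0.0223
```

```bash
python3 st.py
```

```text
t 16.4 r 0.046879134879699844 phi 285.39309212439025 yaw-180 -72.0582149962282 Fx,Fy tool -4.8799594450977395 -9.528213433157871 4.6240217176619485 gap 0.022296200175471882 z 0.047457603940564266 q [-0.32 -0.07 -0.42  1.23 -0.    0.94]
```

step_arm --commands '[{"gripper":-0.48,"linear":[0,-0.01,0],"rot":[0,0,0]}]'

```text
time: 16.5
tool_pos: [0.522, -0.0356, 0.0475]
tcp_rot: [-1.847, -2.54, 0.006]
contact_force: [-2.2, -4.4, 1.2]
finger_gap: 0.022
```

step_arm --commands '[{"gripper":-0.48,"linear":[0,-0.01,0],"rot":[0,0,0]}]'

```text
time: 16.6
tool_pos: [0.5218, -0.0354, 0.0474]
tcp_rot: [-1.848, -2.539, 0.003]
contact_force: [-0.7, -1.9, 0.4]
finger_gap: 0.0221
```

step_arm --commands '[{"gripper":-0.48,"linear":[0,-0.01,0],"rot":[0,0,0]}]'

```text
time: 16.7
tool_pos: [0.5217, -0.0351, 0.0475]
tcp_rot: [-1.847, -2.54, 0.001]
contact_force: [-1.0, -0.6, 0.2]
finger_gap: 0.0221
```

step_arm --commands '[{"gripper":-0.48,"linear":[0,-0.01,0],"rot":[0,0,0]}]'

```text
time: 16.8
tool_pos: [0.5216, -0.0349, 0.0476]
tcp_rot: [-1.847, -2.541, -0.0]
contact_force: [0.1, -0.3, -0.2]
finger_gap: 0.0222
```

step_arm --commands '[{"gripper":-0.48,"linear":[0,-0.01,0],"rot":[0,0,0]}]'

```text
time: 16.9
tool_pos: [0.5213, -0.0349, 0.0477]
tcp_rot: [-1.847, -2.541, -0.001]
contact_force: [-0.8, -0.1, 0.3]
finger_gap: 0.0222
```

step_arm --commands '[{"gripper":-0.48,"linear":[0,-0.01,0],"rot":[0,0,0]}]'

```text
time: 17.0
tool_pos: [0.5209, -0.0351, 0.0478]
tcp_rot: [-1.847, -2.541, -0.001]
contact_force: [0.3, 0.4, 0.2]
finger_gap: 0.0224
```

step_arm --commands '[{"gripper":-0.48,"linear":[0,-0.01,0],"rot":[0,0,0]}]'

```text
time: 17.1
tool_pos: [0.5204, -0.0353, 0.0478]
tcp_rot: [-1.847, -2.541, -0.0]
contact_force: [-0.8, 0.2, 0.6]
finger_gap: 0.0221
```

```bash
python3 st.py; python3 look.py w3
```

```text
t 17.1 r 0.046149104763562786 phi 283.6784809714743 yaw-180 -72.0086596950963 Fx,Fy tool 0.45535437463745376 -0.7009301639841169 0.6152063070154883 gap 0.022124712532853866 z 0.047794094176269335 q [-0.32 -0.08 -0.43  1.23  0.    0.94]
17.1 (array([ 0.52041303, -0.03534022,  0.04779409]), array([-1.84675892e+00, -2.54144163e+00, -4.61289166e-04])) 0.022124712532853866 [-3.19067350e-01 -8.45480255e-02 -4.27766230e-01  1.22751300e+00
  2.87488685e-04  9.37720883e-01]
wheel_knob [319.7 267.4] 0.6 [ 0.5199 -0.0396  0.055 ]
pickup_lug [210.  325.8] 0.9 [ 0.4718 -0.0984  0.055 ]
pickup_front [257.8 255.5] 0.52 [ 0.4868 -0.0591  0.025 ]
```

View pics/w3.png

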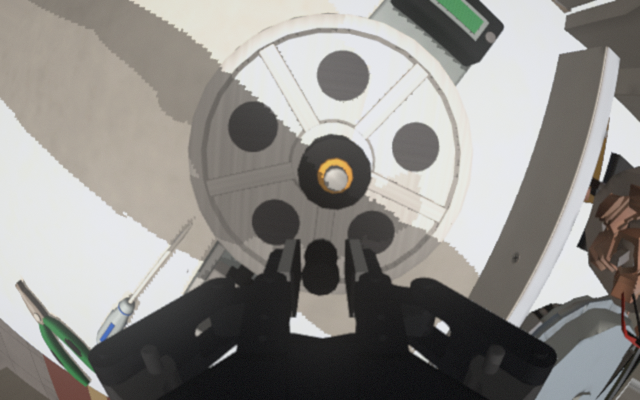

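The wrist view shows the knob at (320,267) between the pads and the axis at (334,178). That gives a knob angle of about -78°, against -77.2° by feel. The edges by feel are -50° and -94.5°, so the middle is -72.3°. I'll nudge it the remaining 5° counter-clockwise.

step_arm --commands '[{"gripper":-0.48,"linear":[0,0.028,0],"rot":[0,0,-0.014]},{"gripper":-0.48,"linear":[0,0.028,0],"rot":[0,0,-0.014]},{"gripper":-0.48,"linear":[0,0.028,0],"rot":[0,0,-0.014]}]'

```text
time: 17.65
tool_pos: [0.5232, -0.0344, 0.0477]
tcp_rot: [-1.759, -2.601, 0.004]
contact_force: [-7.4, -3.5, 4.7]
finger_gap: 0.0224
```

step_arm --commands '[{"gripper":-0.48,"linear":[0,0.02,0],"rot":[0,0,-0.01]}]'

```text
time: 17.75
tool_pos: [0.5242, -0.0342, 0.0477]
tcp_rot: [-1.739, -2.615, 0.004]
contact_force: [-8.3, -3.7, 4.6]
finger_gap: 0.0221
```

```bash
python3 st.py
```

```text
t 17.75 r 0.046139827133064935 phi 288.55825922957337 yaw-180 -67.24503605220761 Fx,Fy tool -0.17403000955802028 -9.127532264906009 4.614330999910931 gap 0.02207793507762674 z 0.04768484984407001 q [-0.31 -0.07 -0.41  1.23 -0.    0.86]
```

step_arm --commands '[{"gripper":-0.48,"linear":[0,0.015,0],"rot":[0,0,-0.005]},{"gripper":-0.48,"linear":[0,0.012,0],"rot":[0,0,-0.005]}]'

```text
time: 17.95
tool_pos: [0.5255, -0.0339, 0.0477]
tcp_rot: [-1.719, -2.628, 0.005]
contact_force: [-7.7, -4.5, 4.2]
finger_gap: 0.022
```

```bash
python3 st.py
```

```text
t 17.95 r 0.04627465278485152 phi 290.21957031769944 yaw-180 -66.380120179138 Fx,Fy tool -1.0825611329185976 -8.874817653978555 4.201671789131573 gap 0.021979290545289888 z 0.04768591870379359 q [-0.31 -0.07 -0.41  1.23 -0.    0.85]
```

step_arm --commands '[{"gripper":-0.48,"linear":[0,-0.022,0],"rot":[0,0,0]},{"gripper":-0.48,"linear":[0,-0.022,0],"rot":[0,0,0]},{"gripper":-0.48,"linear":[0,-0.022,0],"rot":[0,0,0]},{"gripper":-0.3,"linear":[0,0,0],"rot":[0,0,0]},{"gripper":-0.15,"linear":[0,0,0],"rot":[0,0,0]},{"gripper":-0.15,"linear":[0,0,0],"rot":[0,0,0]}]'

```text
time: 18.55
tool_pos: [0.5236, -0.0345, 0.0478]
tcp_rot: [1.721, 2.628, 0.0]
contact_force: [0.7, 0.9, 1.1]
finger_gap: 0.0364
```

step_arm --commands '[{"gripper":-0.15,"linear":[0,0,-0.2],"rot":[0,0,0]},{"gripper":-0.15,"linear":[0,0,-0.4],"rot":[0,0,0]},{"gripper":-0.15,"linear":[0,0,-0.4],"rot":[0,0,0]},{"gripper":-0.15,"linear":[0,0,-0.4],"rot":[0,0,0]},{"gripper":-0.15,"linear":[0,0,0],"rot":[0,0,0]}]'

```text
time: 19.05
tool_pos: [0.5254, -0.0351, 0.1215]
tcp_rot: [1.718, 2.624, 0.002]
contact_force: [0.2, 0.0, 0.8]
finger_gap: 0.0366
```

```bash
python3 look.py w4
python3 - <<'E'
from gen import *
s=arm.sense(); y=yaw(s["tcp_rot"]); print(y)
show(rows(s["tool_pos"],y,[.473,-.0998,.12],161.7,6,-.34))
E
```

```text
19.05 (array([ 0.52536739, -0.03508223,  0.12147193]), array([1.71821787e+00, 2.62413787e+00, 2.29771712e-03])) 0.0366246186482119 [-3.15437819e-01 -1.19458883e-01 -3.24490321e-01  1.36058102e+00
  1.14946138e-04  8.44010744e-01]
wheel_axis [328.5 145.5] 0.66 [0.5106 0.0098 0.039 ]
wheel_knob [316.8 215.9] 0.59 [ 0.5222 -0.0382  0.055 ]
pickup_lug [226.7 259.5] 0.84 [ 0.472  -0.0996  0.055 ]
pickup_front [270.1 206.3] 0.85 [ 0.4876 -0.0553  0.025 ]
113.56330635514901
[{"gripper": -0.34, "linear": [-0.134, -0.24, -0.011], "rot": [0, 0, -0.0891]}, {"gripper": -0.34, "linear": [-0.099, -0.256, -0.011], "rot": [0, 0, -0.0891]}, {"gripper": -0.34, "linear": [-0.062, -0.267, -0.011], "rot": [0, 0, -0.0891]}, {"gripper": -0.34, "linear": [-0.024, -0.273, -0.011], "rot": [0, 0, -0.0891]}, {"gripper": -0.34, "linear": [0.014, -0.274, -0.011], "rot": [0, 0, -0.0891]}, {"gripper": -0.34, "linear": [0.052, -0.269, -0.011], "rot": [0, 0, -0.0891]}]
```

step_arm --commands '[{"gripper":-0.34,"linear":[-0.135,-0.24,-0.01],"rot":[0,0,-0.089]},{"gripper":-0.34,"linear":[-0.1,-0.255,-0.01],"rot":[0,0,-0.089]},{"gripper":-0.34,"linear":[-0.062,-0.267,-0.01],"rot":[0,0,-0.089]},{"gripper":-0.34,"linear":[-0.024,-0.273,-0.01],"rot":[0,0,-0.089]},{"gripper":-0.34,"linear":[0.014,-0.273,-0.01],"rot":[0,0,-0.089]},{"gripper":-0.34,"linear":[0.052,-0.27,-0.01],"rot":[0,0,-0.089]},{"gripper":-0.34,"linear":[0,0,0],"rot":[0,0,0]},{"gripper":-0.34,"linear":[0,0,0],"rot":[0,0,0]}]'

```text
time: 20.1
tool_pos: [0.4735, -0.0998, 0.1202]
tcp_rot: [-0.509, -3.1, -0.001]
contact_force: [0.5, 0.7, 0.3]
finger_gap: 0.0282
```

```bash
python3 look.py w5; python3 -c "
from gen import *;s=arm.sense();print(yaw(s['tcp_rot']))"
```

```text
20.1 (array([ 0.47354245, -0.09983029,  0.1202374 ]), array([-5.08813459e-01, -3.09951352e+00, -8.64446692e-04])) 0.028179609488203954 [-4.79098149e-01 -2.46986792e-01 -4.39990190e-01  1.37852819e+00
  3.38459110e-04 -1.53682415e-01]
wheel_axis [463.4 207.4] 0.79 [0.5095 0.0091 0.039 ]
wheel_knob [422.9 247.3] 0.76 [ 0.5229 -0.0358  0.055 ]
pickup_lug [321.2 212.2] 0.86 [ 0.4709 -0.1004  0.055 ]
pickup_front [380.8 200.6] 0.61 [ 0.4861 -0.0546  0.025 ]
161.57868024324685
```

View pics/w5.png

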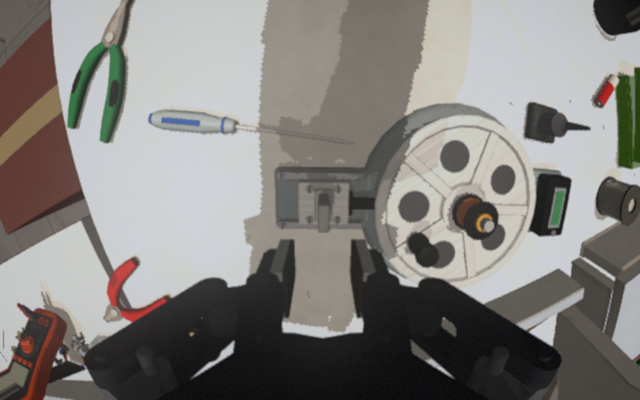

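The wrist view shows the lug at (322,212), aligned between the pads, and the knob at (423,247). The knob angle reads about -73.4°, in line with the -72.3° found by feel. I'll lower over the lug and narrow, without squeezing.

step_arm --commands '[{"gripper":-0.34,"linear":[0.02,-0.01,0.38],"rot":[0,0,0]},{"gripper":-0.34,"linear":[0,-0.01,0.38],"rot":[0,0,0]},{"gripper":-0.34,"linear":[0,0,0.38],"rot":[0,0,0]},{"gripper":-0.34,"linear":[0,0,0.38],"rot":[0,0,0]},{"gripper":-0.62,"linear":[0,0,0],"rot":[0,0,0]},{"gripper":-0.62,"linear":[0,0,0],"rot":[0,0,0]},{"gripper":-0.62,"linear":[0,0,0],"rot":[0,0,0]}]'

```text
time: 21.05
tool_pos: [0.4732, -0.1009, 0.046]
tcp_rot: [0.502, 3.1, -0.001]
contact_force: [-0.1, -0.5, -0.6]
finger_gap: 0.0165
```

step_arm --commands '[{"gripper":-0.71,"linear":[0,0,0],"rot":[0,0,0]},{"gripper":-0.71,"linear":[0,0,0],"rot":[0,0,0]}]'

```text
time: 21.25
tool_pos: [0.473, -0.1009, 0.0456]
tcp_rot: [0.502, 3.1, -0.001]
contact_force: [0.2, -0.8, 0.6]
finger_gap: 0.0123
```

```bash
python3 look.py w6
```

```text
21.25 (array([ 0.47297697, -0.10089741,  0.04561717]), array([ 5.01503777e-01,  3.10002623e+00, -5.13542234e-04])) 0.012343417134241546 [-4.81526507e-01 -2.07143428e-01 -5.43201152e-01  1.23343672e+00
  8.83958781e-05 -1.60757363e-01]
wheel_axis [515.  246.5] 0.58 [0.5123 0.0105 0.039 ]
wheel_knob [460.5 306.9] 0.63 [ 0.5267 -0.037   0.055 ]
pickup_lug [325.3 260.8] 0.77 [ 0.4719 -0.0997  0.055 ]
pickup_front [404.5 239. ] 0.92 [ 0.4883 -0.0557  0.025 ]
```

View pics/w6.png

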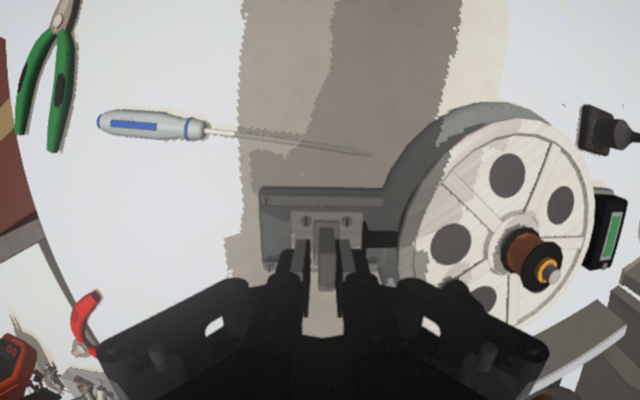

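The lug at (326,258) sits between the pads at about (308) and (343), with no contact yet. I'll pull outward in small steps and watch the force.

step_arm --commands '[{"gripper":-0.71,"linear":[0,-0.01,0],"rot":[0,0,0]}]'

```text
time: 21.6
tool_pos: [0.4724, -0.1009, 0.0448]
tcp_rot: [0.501, 3.101, 0.001]
contact_force: [1.2, 3.8, 1.1]
finger_gap: 0.0124
```

step_arm --commands '[{"gripper":-0.71,"linear":[0,-0.01,0],"rot":[0,0,0]}]'

```text
time: 21.7
tool_pos: [0.4723, -0.1012, 0.0448]
tcp_rot: [0.501, 3.101, 0.002]
contact_force: [0.9, 4.0, 1.2]
finger_gap: 0.0124
```

step_arm --commands '[{"gripper":-0.71,"linear":[0,-0.008,0],"rot":[0,0,0]}]'

```text
time: 21.8
tool_pos: [0.4721, -0.1017, 0.0448]
tcp_rot: [0.501, 3.101, 0.001]
contact_force: [1.0, 3.3, 1.5]
finger_gap: 0.0126
```

step_arm --commands '[{"gripper":-0.71,"linear":[0,-0.008,0],"rot":[0,0,0]}]'

```text
time: 21.9
tool_pos: [0.4719, -0.1022, 0.0448]
tcp_rot: [0.501, 3.101, 0.001]
contact_force: [0.9, 4.3, 1.1]
finger_gap: 0.0125
```

step_arm --commands '[{"gripper":-0.71,"linear":[0,-0.008,0],"rot":[0,0,0]}]'

```text
time: 22.0
tool_pos: [0.4718, -0.1025, 0.0448]
tcp_rot: [0.501, 3.101, 0.001]
contact_force: [1.4, 5.8, 1.0]
finger_gap: 0.0123
```

step_arm --commands '[{"gripper":-0.71,"linear":[0,-0.008,0],"rot":[0,0,0]}]'

```text
time: 22.1
tool_pos: [0.4718, -0.1026, 0.0448]
tcp_rot: [0.501, 3.101, 0.002]
contact_force: [2.3, 7.2, 2.0]
finger_gap: 0.0123
```

step_arm --commands '[{"gripper":-0.71,"linear":[0,-0.008,0],"rot":[0,0,0]}]'

```text
time: 22.2
tool_pos: [0.4717, -0.1028, 0.0448]
tcp_rot: [0.501, 3.101, 0.003]
contact_force: [2.2, 9.2, 2.3]
finger_gap: 0.0125
```

```bash
cat > sl.py <<'E'
from gen import *
s=arm.sense(); u=np.array([np.cos(np.radians(-108.3)),np.sin(np.radians(-108.3))])
print("slide coord mm",1e3*(s["tool_pos"][:2]-[.473,-.1009])@u,"pull N",-s["contact_force"][:2]@u,s["finger_gap"])
E
python3 sl.py
```

```text
slide coord mm 2.175610223648032 pull N 9.369518306137904 0.012514367394165279
```

Pull plateaus at about 4 N with the nose spring helping. It then climbs towards 10 N at s of about 1.9–2.2 mm, so the nose has just left the rim. That fits the ~1.7 mm expected from the arc width. One more millimetre.

step_arm --commands '[{"gripper":-0.71,"linear":[0,-0.007,0],"rot":[0,0,0]}]'

```text
time: 22.3
tool_pos: [0.4717, -0.1029, 0.0448]
tcp_rot: [0.501, 3.101, 0.004]
contact_force: [3.2, 8.7, 1.7]
finger_gap: 0.0126
```

step_arm --commands '[{"gripper":-0.71,"linear":[0,-0.006,0],"rot":[0,0,0]}]'

```text
time: 22.4
tool_pos: [0.4716, -0.1031, 0.0448]
tcp_rot: [0.501, 3.101, 0.004]
contact_force: [3.2, 9.7, 1.7]
finger_gap: 0.0126
```

step_arm --commands '[{"gripper":-0.71,"linear":[0,-0.006,0],"rot":[0,0,0]}]'

```text
time: 22.5
tool_pos: [0.4715, -0.1033, 0.0448]
tcp_rot: [0.5, 3.101, 0.004]
contact_force: [3.2, 9.9, 2.2]
finger_gap: 0.0121
```

```bash
python3 sl.py
```

```text
slide coord mm 2.747848047783388 pull N 10.348128002241786 0.012113706939044764
```

step_arm --commands '[{"gripper":-0.71,"linear":[0,-0.006,0],"rot":[0,0,0]},{"gripper":-0.71,"linear":[0,-0.003,0],"rot":[0,0,0]}]'

```text
time: 22.7
tool_pos: [0.4714, -0.1038, 0.0448]
tcp_rot: [0.5, 3.101, 0.004]
contact_force: [4.0, 9.5, 2.2]
finger_gap: 0.0119
```

```bash
python3 sl.py
```

```text
slide coord mm 3.2138586383643557 pull N 10.248535191872222 0.011866601868236641
```

step_arm --commands '[{"gripper":-0.71,"linear":[0,0.02,0],"rot":[0,0,0]},{"gripper":-0.71,"linear":[0,0.02,0],"rot":[0,0,0]},{"gripper":-0.71,"linear":[0,0.02,0],"rot":[0,0,0]}]'

```text
time: 23.0
tool_pos: [0.4719, -0.1024, 0.0447]
tcp_rot: [-0.502, -3.101, 0.001]
contact_force: [-0.1, -0.0, -0.7]
finger_gap: 0.0123
```

step_arm --commands '[{"gripper":-0.55,"linear":[0,0,0],"rot":[0,0,0]},{"gripper":-0.34,"linear":[0,0,0],"rot":[0,0,0]},{"gripper":-0.34,"linear":[0,0,0],"rot":[0,0,0]},{"gripper":-0.34,"linear":[0,0,-0.2],"rot":[0,0,0]},{"gripper":-0.34,"linear":[0,0,-0.4],"rot":[0,0,0]},{"gripper":-0.34,"linear":[0,0,-0.5],"rot":[0,0,0]},{"gripper":-0.34,"linear":[0,0,-0.5],"rot":[0,0,0]},{"gripper":-0.34,"linear":[0,0,0],"rot":[0,0,0]}]'

```text
time: 23.8
tool_pos: [0.4739, -0.103, 0.1292]
tcp_rot: [0.501, 3.096, -0.003]
contact_force: [0.4, 0.3, 0.6]
finger_gap: 0.028
```

```bash
python3 look.py w7; python3 sl.py
```

```text
23.8 (array([ 0.47393538, -0.1030421 ,  0.12920934]), array([ 5.00702625e-01,  3.09566875e+00, -2.96761767e-03])) 0.02799127483561854 [-4.84597614e-01 -2.55694055e-01 -4.31055632e-01  1.38943696e+00
  1.91757925e-05 -1.63889052e-01]
wheel_axis [465.4 206.2] 0.79 [0.5135 0.0112 0.039 ]
wheel_knob [422.1 242.9] 0.65 [ 0.5243 -0.037   0.055 ]
pickup_lug [324.5 208.2] 0.66 [ 0.4723 -0.1015  0.055 ]
pickup_front [378.6 196.5] 0.96 [ 0.4858 -0.058   0.025 ]
slide coord mm 1.271445902522039 pull N 0.009979292678931781 0.02817581422710226
```

View pics/w7.png

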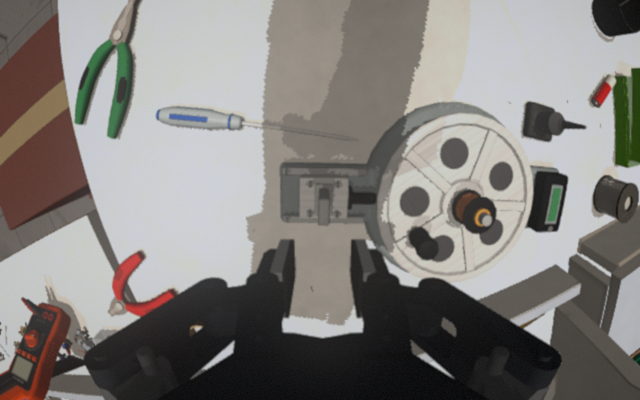

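The picture shows the gripper clear of everything, the knob unmoved at (422,243), the pickup at (324,206) drawn back, and the other things in place. I'm handing in.

```bash
python3 -c "
from station import arm
print(arm.sign_off())"
```

```text
the job is handed in; nothing more can be done
None
```

The wheel is standing with the middle of the rubbing spot at the pickup, and the pickup has been drawn back to about 1 mm clear of the rim. The job was handed in at about 24 s. I did not turn the wheel again afterwards to check that it runs clear, because that would have moved it off the spot.

**Finding the spot:** I turned the wheel by its knob, loosely caged between the fingers. Over the rub the drag rose from about 1.5 N to 7–14 N. The edges, felt in both directions, were at knob angles of about -50° and -94.5° (world frame, about the spindle). I left the knob at about -72.3°, the middle of those.

**Setting the pickup:** I drew it out by the lug without squeezing it. The pull held at about 4 N while the nose spring helped, then rose to about 10 N as the nose left the rim. That was roughly 1.8 mm out, close to the 1.7 mm expected from the width of the rub. I went about 1 mm further, backed off and let go.

**Last checks:**
- **Contact:** the gripper touches nothing, and the readings are about zero force.
- **Other things:** those visible in the last picture look undisturbed.
- **Knob angle:** camera readings after the wheel was set differed by a few degrees. They gave -75.1° and -73.4° against -72.3° by feel, and I trusted the feel. Knob readings from the last two pictures, set against the same spindle position, were -70° and -72°.
- **Clearance:** I judge it good to about 0.2 mm.

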